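# Shim the rocking magnifier stand

### The job

The magnifier stand rocks because its front foot is short: slide the flat packing strip in under that foot from the front, then slide the tapered shim, thin end first, on top of the strip until it is just snug under the foot, without driving it in so hard that it jacks up or shoves the stand. Then press down on the top of that foot (firmly enough that the unshimmed stand would have rocked) to check that it no longer rocks, and leave both shims in place and everything else on the bench alone.

Things in the scene. Friction and masses are not known exactly. Their poses are not given: they have to be found in the camera images.
- stand: Loose 4 kg magnifier stand: low grey cross base 265 mm (x) by 230 mm (y), arms 40 mm wide, tops 46 mm above the bench; column 30 mm behind centre with knob, bent arm and round lens, 340 mm high, over the rear left. Origin: cross centre on the bench; x points along the base away from the robot. It stands on its rear, left and right feet; the front one hangs clear, so it rocks.
- foot (a point): Underside centre of the short front foot, a 30 x 30 mm pad under the front arm's end, 130 mm in front of the stand's origin, 20.5 mm above the bench; axes as the stand's. Below it a dark steel seat plate, 90 mm wide, is fixed to the bench from 50 mm behind to 140 mm in front of this point; its top is 1 to 6 mm above the bench (not measured): how far the shim goes in must be felt.
- press (a point): Where to press: flat top of the front arm right above the foot's centre (25.5 mm above foot; arm end 15 mm in front). Unshimmed, the arm goes down 13 to 20 mm under a push of 4 to 5 N and comes back when let go; 7 to 12 N is a fair test.
- strip: Flat aluminium packing strip, 120 x 40 x 10 mm (x, y, z), 0.13 kg, ends alike; origin at the centre of its underside. On the seat plate it leaves 4.5 to 9.5 mm under the foot. It is to lie along the stand's x, the foot wholly over its far part (far end about 5 to 15 mm past the rear of the foot's pad), the rest in front to carry the shim.
- wedge: Tapered walnut shim, 94 x 30 mm (x, y), 60 g; origin at the centre of its flat underside; thin end at +x. Its top rises from 3 mm at x = +47 mm evenly to 12.3 mm at x = -23 mm; behind is a level block with the lug. Kept flat on the strip, it meets the foot with 11 to 49 mm of the thin end past the foot's front edge. A push of 5 to 9 N is snug; over 11 N is too hard.
- lug (a point): Grip lug of the shim, 22 x 18 mm (x, y): centre, 35 mm behind the shim's origin, 24 mm above its underside. The lug stands from 12 to 36 mm above the underside. Let go, the shim stays by friction.
- bell: Bystander: copper ship's bell model, 92 mm wide, 78 mm high, origin under its centre.
- hatch_a: Bystander: walnut hatch cover 150 x 110 x 18 mm with a small brass pull, origin under its centre.
- hatch_b: Bystander: a second, equal hatch cover.
- tub: Bystander: yellow plastic parts tub 160 x 120 x 70 mm, origin under its centre.
- driver: Bystander: screwdriver lying on the bench.
- jar: Bystander: small glass jar, 44 mm wide, 60 mm high, origin under its centre.
There are look-alikes about, which are no part of the job. Of the things like the strip, leave any that is purple; of the rest the larger one is meant. There is more than one size of the wedge; the job needs the larger.

How it is judged (in metres and radians):
On the way, in this order (a step that is already met when the one before it is completed fails the run):
1. the packing strip lies under the short foot (x of strip in the frame of foot between -0.056 and 0 m and y of strip in the frame of foot between -0.014 and 0.014 m and angle between the x axis of strip and the x axis of stand, either way round below 0.25 rad and z of strip in the frame of foot below -0.012 m), for 0.3 s.
2. the tapered shim, on the strip, is snug under the foot, nobody pressing on the stand (all of step 1 and contact force between wedge and stand above 0.5 N and contact force between wedge and strip above 0.3 N and y of wedge in the frame of foot between -0.014 and 0.014 m and x of wedge in the frame of foot below -0.01 m and angle between the x axis of wedge and the x axis of stand, either way round below 0.25 rad and angle between wedge's own z axis and vertical below 0.15 rad and contact force between the fingers and stand below 0.5 N), for 0.3 s.
3. pressed down with more than 5 N, the front of the stand does not go down (contact force between the fingers and stand above 5 N and height (world z) of foot above 0.0185 m), for 0.15 s.
At the end, for the whole second after the job is handed in: Strip under the foot: centre 0-56 mm in front of the foot's, 14 mm sideways, 0.25 rad of the stand's x; shim flat on it, 14 mm sideways, 0.25 rad, bearing on strip (over 0.3 N) and foot (over 0.5 N); foot 19-22 mm above the bench; all at rest and released (all of step 1 and contact force between wedge and stand above 0.5 N and contact force between wedge and strip above 0.3 N and y of wedge in the frame of foot between -0.014 and 0.014 m and x of wedge in the frame of foot below -0.01 m and angle between the x axis of wedge and the x axis of stand, either way round below 0.25 rad and angle between wedge's own z axis and vertical below 0.15 rad and height (world z) of foot between 0.019 and 0.022 m and linear speed of each of wedge, stand below 0.01 m/s); the robot touches nothing.
It fails at once if the stand jacked up: its short foot more than 22 mm above the bench (1.5 mm above where it began) (height (world z) of foot above 0.022 m).
It fails at once if the tapered shim driven in too hard: it carries more than 10 N while nobody presses on the stand (contact force between wedge and stand above 10 N and contact force between the fingers and stand below 0.5 N).
It fails at once if the stand shoved more than 15 mm (distance of stand from where it was at the start of the episode above 0.015 m).
It fails at once if a bystander moved more than 20 mm (distance of any of bell, hatch_a, hatch_b, tub, driver, jar from where it was at the start of the episode above 0.02 m).
It also fails if it takes over 72 s, if anything falls off the work surface, if the arm or the gripper's body presses on something with over 40 N, if the wrist force passes 120 N, or if a joint passes its speed limit or range.

### The arm

A 6-joint arm with a two-finger parallel gripper is mounted at the origin on the work surface. World frame = base frame: x ahead of the robot, y to its left, z up, the work surface at z = 0. Lengths are in mm, angles in degrees, forces in N, time in s.
With the tool pointing down it reaches from about 350 to 850 mm from the base axis. Payload 8.1 kg.
Tool frame: the origin (TCP) lies at the very end of the fingers, on their centre line; the grasp point (between the pads) lies 19 mm behind it; z points along the fingers, y is the direction in which the jaws open and shut (so a half turn about z gives the same grasp; the last joint's range is limited). The gripper opens to 85 mm and grips with 20 to 120 N. Pads are 22 mm wide; open, the fingers measure 114 mm over their backs; the gripper's body (76 mm by 85 mm) begins 54 mm behind the grasp point. The pads swing forward as they close: fully open they stand 13 mm farther back than shut.
Start: joints at [63.404, 7.471, 85.268, -0, 87.261, -4.893], TCP at [221.863, 557.478, 231.292] pointing down, gripper open.
Joint ranges: [-169.43, 169.43], [-51.17, 129.36], [1.28, 143.12], [-76.62, 256.62], [0, 156.53], [-152.29, 152.29]. Speed limits (degrees/s): [136.94, 136.94, 159.86, 180, 180, 180].

### API

Orientations are given as [roll, pitch, yaw] about the fixed x, y, z axes, in that order (R = Rz(yaw) Ry(pitch) Rx(roll)).
In Python, from bench import r, eyes gives the robot as it stands. The module is installed in compiled form; this text tells all that it offers.
- The arm moves only by the tool play_rows, never from a script. Its argument "deltas" is a list of rows, each a list of 3 entries, a list of its own where there are three numbers: the shift along the tool's x, y, z in m, then the turn, a rotation vector about the tool's x, y, z in rad, then the closure, from 0 (fully open) to 1 (shut). A call has 1 to 8 rows; each row shifts and turns the pose as measured when the row begins, along the tool's axes as they then stand; what a row does not reach is not made up. A row lasts 1/8 s, in which the tool goes at most 62.5 mm and 10.7 degrees, less where a joint would pass 70% of its speed; a pose out of reach is approached as far as the arm can. A call with a gripper value outside its range is refused whole. The fingers move at their own pace and stop on an object; "force" is the grip in N (left out, the last holds). Time passes only in rows, so rows that do not move let the fingers close. It gives the time, the measured TCP pose, the force and the opening at its end, in the units of the state.
- r.sense(): the state, without advancing time (a new reading comes with each control period).
- eyes.snapshot(name): name is "side" or "top"; returns the picture (384x512x3 uint8, red, green, blue); there is no depth.
- eyes.get_calibration(name): a dict with "mtx" (3x3 intrinsics, pixels), "D" ([k1, k2, p1, p2, k3] as OpenCV has them; the pictures are not rectified), "R" (3x3) and "t" (3): a world point X has camera coordinates R X + t. Camera axes: x right, y down, z forward; pixel columns grow to the right and rows downward; lengths in mm; the calibration is good to about 2 mm. A picture is of the moment at which its call begins. get_calibration takes no time and is no camera call.
- r.hand_in(): hands the job in, once; it reports no verdict.
The state is a dict: "time": time; "joint_pos": joint angles; "qd": joint speeds; "joint_efforts": joint torques, N m; "tool_pos": TCP position; "tcp_rot": TCP orientation; "ft_force": force on the tool from outside, world axes, zero at the start; "wrist_torque": the same for the moment, N m; "finger_gap": finger opening in mm.
Only numpy, scipy, OpenCV 4.12 (cv2) and the standard library are available. Lean on these libraries where they do the work, as an engineer would, in place of code of your own. Each camera call takes 0.05 s, during which the arm holds its last target. There are 200 camera calls.

## Working session

There is one attempt and no reset: what is moved stays moved. The work goes in short steps, Python scripts to look and compute and a tool call to move; the robot and the scene stay as the last step left them, time stands still between calls to the robot, and variables do not carry over. Pictures are saved under pics/ and viewed, about 8 in all and at most 12, crops included, and the job is handed in when it is done.

Besides the shell and the picture viewer there is one more tool, called after "Call:" as a command line: name --argument value ..., lists and objects as JSON in quotes. play_rows: Moves the arm, as the interface text tells. Its arguments: {"type":"object","properties":{"deltas":{"type":"array"},"force":{"type":"number"}},"required":["deltas"]}

```bash
mkdir -p pics
python3 - <<'E'
from bench import r, eyes
import cv2
for n in("top","side"):
    cv2.imwrite(f"pics/{n}0.png",cv2.resize(eyes.snapshot(n)[:,:,::-1],(800,600),interpolation=cv2.INTER_CUBIC))
    print(n,eyes.get_calibration(n))
print(r.sense())
E
```

```text
top {'mtx': array([[413.74969779,   0.        , 255.65924741],
       [  0.        , 413.74969779, 198.10448405],
       [  0.        ,   0.        ,   1.        ]]), 'D': array([0.02343066, 0.        , 0.        , 0.        , 0.        ]), 'R': array([[ 0.00479149, -0.99988611, -0.01431142],
       [-0.98964368, -0.00268819, -0.14352061],
       [ 0.14346579,  0.01485088, -0.98954384]]), 't': array([   8.91180813,  500.15203686, 1205.49960716])}
side {'mtx': array([[353.92571248,   0.        , 254.6823451 ],
       [  0.        , 353.92571248, 192.05370834],
       [  0.        ,   0.        ,   1.        ]]), 'D': array([-0.09203669,  0.        ,  0.        ,  0.        ,  0.        ]), 'R': array([[ 0.96430726, -0.26475602,  0.00396938],
       [-0.15489564, -0.57619996, -0.8024967 ],
       [ 0.21475299,  0.77323855, -0.59664336]]), 't': array([-497.34210842,  124.15058306, 1177.40006104])}
{'time': 0.1, 'joint_pos': array([ 6.34048697e+01,  7.51288028e+00,  8.53248271e+01,  6.21078785e-04,
        8.72619089e+01, -4.89407129e+00]), 'qd': array([ 0.04076614, -0.11860938, -0.17644015,  0.03222224, -0.08276971,
        0.08083949]), 'joint_efforts': array([ 1.30284254e-03, -5.70949209e+01, -5.01944518e+01, -2.39625761e-04,
        8.10013065e-03,  1.38147507e-05]), 'tool_pos': array([221.61358854, 557.02151193, 230.31032091]), 'tcp_rot': array([-1.79900800e+02, -9.11669849e-03,  1.58298903e+02]), 'ft_force': array([-0.17298902,  0.81030392, -0.69170101]), 'wrist_torque': array([ 0.00469371,  0.04310079, -0.04614238]), 'finger_gap': 85.35594163500548}
```

View pics/top0.png

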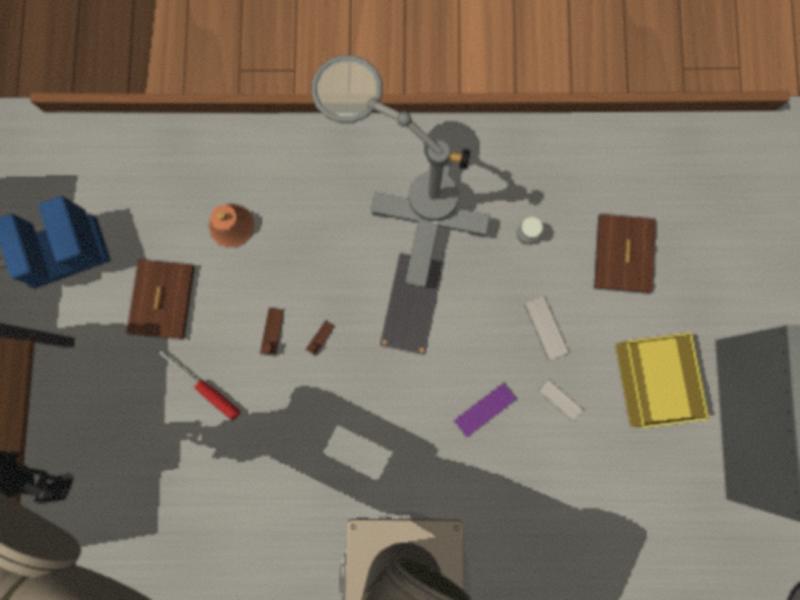

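View pics/side0.png

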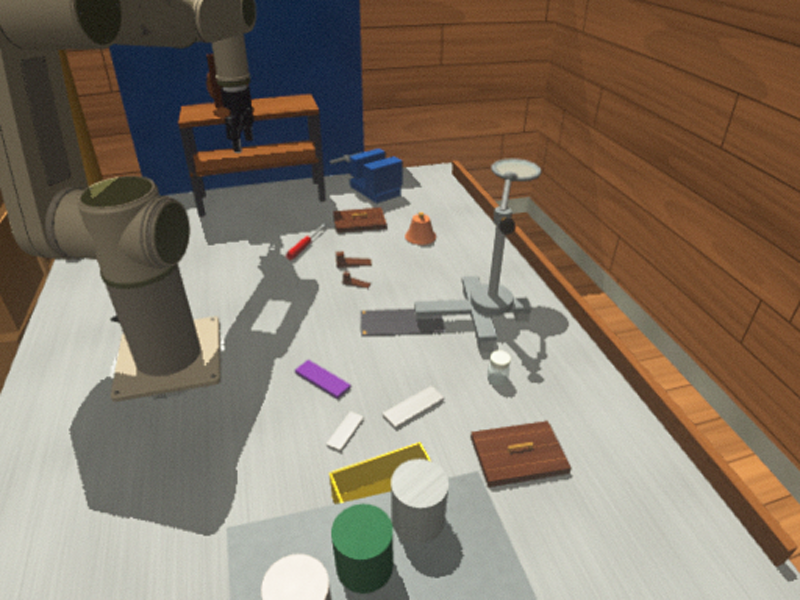

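The strip-like things in the top view are purple (486,409), a large grey one (547,328) and a small grey one (562,399). The large grey one is meant. The wedges are at (272,331), the larger, and (320,338). I'll confirm both in one enlarged crop and measure from it.

```bash
cat > h.py <<'E'
import numpy as np, cv2
from bench import r, eyes
def unproj(n,uv,z):
    c=eyes.get_calibration(n); R=np.array(c["R"]);t=np.array(c["t"])
    p=cv2.undistortPoints(np.array(uv,float).reshape(-1,1,2),c["mtx"],c["D"]).reshape(-1,2)
    d=np.c_[p,np.ones(len(p))]@R; o=-R.T@t
    return o+d*((z-o[2])/d[:,2])[:,None]
def proj(n,X):
    c=eyes.get_calibration(n)
    return cv2.projectPoints(np.array(X,float).reshape(-1,1,3),cv2.Rodrigues(np.array(c["R"]))[0],np.array(c["t"],float),c["mtx"],c["D"])[0].reshape(-1,2)
def crop(n,u0,v0,w,h,s):
    return cv2.resize(eyes.snapshot(n)[v0:v0+h,u0:u0+w,::-1],None,fx=s,fy=s,interpolation=cv2.INTER_CUBIC)
E
python3 - <<'E'
from h import *
im=eyes.snapshot("top")[:,:,::-1]
# tiles: wedges (160,185,60,50), strip (325,180,60,100->) , foot (230,110,100,125)
def T(u,v,w,h,s): return cv2.resize(im[v:v+h,u:u+w],None,fx=s,fy=s,interpolation=cv2.INTER_CUBIC)
a=T(160,190,50,40,8)          #400x320
b=T(325,185,50,35,8)   # 400x280
c=T(230,115,66,100,6)[:600]  #396x600
cv2.imwrite("pics/t1.png",np.hstack([np.vstack([a,b]),c]))
E
```

```text
(no output)
```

View pics/t1.png

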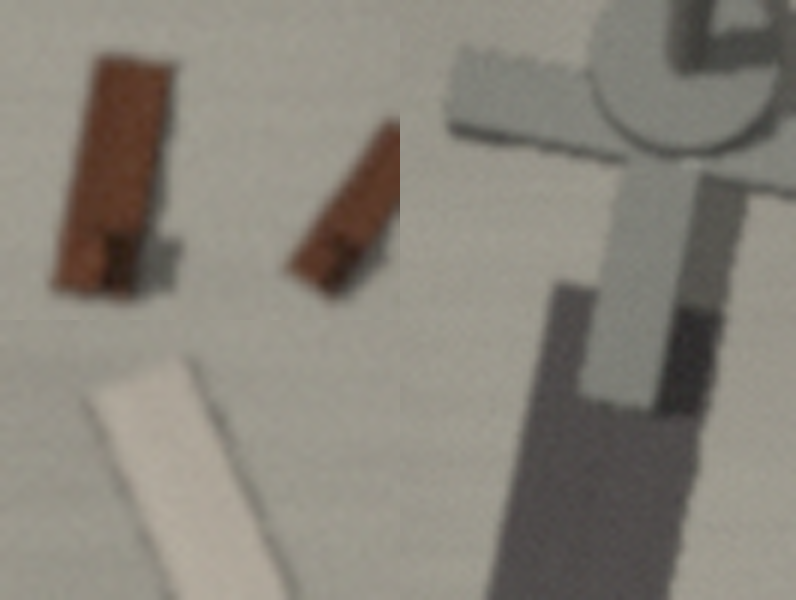

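Run:
```python
from h import *
def px(U,s,o): return (np.array(U,float)+.5)/s-.5+np.array(o)
th=lambda d:np.degrees(np.arctan2(d[1],d[0])).round(1)
S=px([[97,57],[170,64],[53,290],[130,297]],8,(160,190))
a=unproj("top",S[:2],3);b=unproj("top",S[2:],12)
f,bk=a.mean(0),b.mean(0)
print("wedge",a.round(),b.round(),"len",np.linalg.norm((f-bk)[:2]),"yaw",th(f-bk), "w",np.linalg.norm(a[0]-a[1]),np.linalg.norm(b[0]-b[1]))
L=unproj("top",px([[58,236],[105,236],[105,288],[55,288]],8,(160,190)),36);print("lug top?",L.round(),L.mean(0))
f2=unproj("top",px([[90,75],[185,38]],8,(325,185)),10)
b2=unproj("top",px([[552,360],[568,352]],1.5625,(0,0)),10)
print("strip",f2.round(),b2.round(),(f2.mean(0)+b2.mean(0))/2,"yaw",th(f2.mean(0)-b2.mean(0)),np.linalg.norm(f2.mean(0)-b2.mean(0)))
e=unproj("top",px([[178,395],[260,413]],6,(230,115)),46)
e2=unproj("top",px([[218,170],[300,176]],6,(230,115)),46)
print("arm end",e,e.mean(0),np.linalg.norm(e[0]-e[1]),"yaw",th(e[0]-e[1])-90,"along",th(e2.mean(0)-e.mean(0)))
p=unproj("top",np.r_[px([[153,283]],6,(230,115)),px([[381,346],[425,353]],1.5625,(0,0))],3)
print("plate",p.round(),"yaw",th(p[0]-p[1]),th(p[1]-p[2])-90,"w",np.linalg.norm(p[1]-p[2]),np.linalg.norm(p[0]-p[1]))
```

```text
wedge [[509. 271.   3.]
 [506. 242.   3.]] [[418. 282.  12.]
 [415. 253.  12.]] len 91.4090143770846 yaw -7.0 w 28.431328692203152 29.454941119514547
lug top? [[436. 276.  36.]
 [436. 258.  36.]
 [417. 258.  36.]
 [417. 276.  36.]] [426.51478863 266.90668317  36.        ]
strip [[ 517. -234.   10.]
 [ 532. -270.   10.]] [[ 407. -283.   10.]
 [ 422. -314.   10.]] [ 469.63718707 -275.48002015   10.        ] yaw 23.0 119.52565881387746
arm end [[ 5.52242852e+02  1.45479562e-01  4.60000000e+01]
 [ 5.43205670e+02 -4.07525911e+01  4.60000000e+01]] [547.72426096 -20.30355576  46.        ] 41.88463733957195 yaw -12.5 along -9.6
plate [[620.  14.   3.]
 [433.  48.   3.]
 [420. -38.   3.]] yaw -10.3 -8.799999999999997 w 87.09764782283325 189.37971561720798
```

```bash
cat >> h.py <<'E'
from scipy.spatial.transform import Rotation as Ro
def plan(x,y,z,yaw,n,arc=False,show=True,start=None):
    """rows in tool axes (m, rad) from the present pose to the given one, tool down"""
    s=r.sense(); p0=np.array(s["tool_pos"]); e=s["tcp_rot"]
    if start is not None: p0=np.array(start[:3],float); e=[180,0,start[3]]
    R0=Ro.from_euler("xyz",e,degrees=True); R1=Ro.from_euler("xyz",[180,0,yaw],degrees=True)
    dy=(yaw-e[2]+180)%360-180; p1=np.array([x,y,z],float)
    print("from",p0.round(1),np.round(e,1),"to",p1,yaw,"dyaw",round(dy,1))
    P,Q=p0,R0
    for i in range(1,n+1):
        f=i/n
        if arc:
            a=np.arctan2(p0[1],p0[0])*(1-f)+np.arctan2(y,x)*f; rr=np.hypot(*p0[:2])*(1-f)+np.hypot(x,y)*f
            N=np.array([rr*np.cos(a),rr*np.sin(a),p0[2]*(1-f)+z*f])
        else: N=p0*(1-f)+p1*f
        M=Ro.from_euler("xyz",[180,0,e[2]+dy*f],degrees=True)
        if i==n: M=R1
        d=Q.inv().apply(N-P)/1000; w=(Q.inv()*M).as_rotvec()
        print([list(d.round(4)),list(w.round(3))]); P,Q=N,M
def st():
    s=r.sense(); print("t",round(s["time"],2),"p",s["tool_pos"].round(1),"rpy",s["tcp_rot"].round(1),"F",s["ft_force"].round(1),"gap",round(s["finger_gap"],1))
E
python3 - <<'E'
from h import *
plan(438,-289,120,23,18,arc=True)
E
```

```text
from [221.7 557.1 230.5] [-179.9   -0.   158.3] to [ 438. -289.  120.] 23 dyaw -135.3
[[np.float64(-0.0586), np.float64(-0.007), np.float64(0.0061)], [np.float64(-0.001), np.float64(-0.0), np.float64(0.131)]]
[[np.float64(-0.0584), np.float64(-0.0051), np.float64(0.0061)], [np.float64(-0.0), np.float64(-0.0), np.float64(0.131)]]
[[np.float64(-0.0581), np.float64(-0.0032), np.float64(0.0061)], [np.float64(0.0), np.float64(-0.0), np.float64(0.131)]]
[[np.float64(-0.0578), np.float64(-0.0014), np.float64(0.0061)], [np.float64(-0.0), np.float64(-0.0), np.float64(0.131)]]
[[np.float64(-0.0574), np.float64(0.0005), np.float64(0.0061)], [np.float64(0.0), np.float64(-0.0), np.float64(0.131)]]
[[np.float64(-0.057), np.float64(0.0023), np.float64(0.0061)], [np.float64(0.0), np.float64(-0.0), np.float64(0.131)]]
[[np.float64(-0.0565), np.float64(0.0041), np.float64(0.0061)], [np.float64(0.0), np.float64(-0.0), np.float64(0.131)]]
[[np.float64(-0.0559), np.float64(0.0059), np.float64(0.0061)], [np.float64(0.0), np.float64(-0.0), np.float64(0.131)]]
[[np.float64(-0.0553), np.float64(0.0076), np.f
[... 454 characters left out ...]
, np.float64(0.0142), np.float64(0.0061)], [np.float64(-0.0), np.float64(-0.0), np.float64(0.131)]]
[[np.float64(-0.0514), np.float64(0.0157), np.float64(0.0061)], [np.float64(0.0), np.float64(-0.0), np.float64(0.131)]]
[[np.float64(-0.0505), np.float64(0.0172), np.float64(0.0061)], [np.float64(0.0), np.float64(-0.0), np.float64(0.131)]]
[[np.float64(-0.0495), np.float64(0.0187), np.float64(0.0061)], [np.float64(0.0), np.float64(-0.0), np.float64(0.131)]]
[[np.float64(-0.0485), np.float64(0.0201), np.float64(0.0061)], [np.float64(-0.0), np.float64(-0.0), np.float64(0.131)]]
[[np.float64(-0.0475), np.float64(0.0215), np.float64(0.0061)], [np.float64(0.0), np.float64(-0.0), np.float64(0.131)]]
```

Call:
play_rows --deltas '[[[-0.0586,-0.007,0.006],[0,0,0.131],0],[[-0.058,-0.005,0.006],[0,0,0.131],0],[[-0.058,-0.003,0.006],[0,0,0.131],0],[[-0.058,-0.001,0.006],[0,0,0.131],0],[[-0.057,0,0.006],[0,0,0.131],0],[[-0.057,0.002,0.006],[0,0,0.131],0],[[-0.056,0.004,0.006],[0,0,0.131],0],[[-0.056,0.006,0.006],[0,0,0.131],0]]'

```text
time: 1.15
tool_pos: [521.6, 213.6, 178.6]
tcp_rot: [-179.8, 0.1, 96.8]
ft_force: [1.2, -0.4, 0.1]
finger_gap: 85.4
```

```bash
sed -i 's/print(\[list(d.round(4)),list(w.round(3))\])/print([d.round(4).tolist(),w.round(3).tolist()])/' h.py
python3 - <<'E'
from h import *
plan(438,-289,120,23,10,arc=True)
E
```

```text
from [521.6 213.6 178.6] [-1.798e+02  1.000e-01  9.680e+01] to [ 438. -289.  120.] 23 dyaw -73.8
[[-0.0541, 0.0082, 0.0059], [-0.003, 0.001, 0.129]]
[[-0.0534, 0.0098, 0.0059], [0.0, -0.0, 0.129]]
[[-0.0527, 0.0114, 0.0059], [0.0, -0.0, 0.129]]
[[-0.052, 0.0129, 0.0059], [0.0, -0.0, 0.129]]
[[-0.0512, 0.0144, 0.0059], [-0.0, -0.0, 0.129]]
[[-0.0504, 0.0159, 0.0059], [-0.0, -0.0, 0.129]]
[[-0.0495, 0.0173, 0.0059], [0.0, -0.0, 0.129]]
[[-0.0486, 0.0187, 0.0059], [-0.0, -0.0, 0.129]]
[[-0.0476, 0.0201, 0.0059], [0.0, -0.0, 0.129]]
[[-0.0466, 0.0214, 0.0059], [0.0, -0.0, 0.129]]
```

Call:
play_rows --deltas '[[[-0.054,0.008,0.006],[0,0,0.129],0],[[-0.0535,0.01,0.006],[0,0,0.129],0],[[-0.053,0.0115,0.006],[0,0,0.129],0],[[-0.052,0.013,0.006],[0,0,0.129],0],[[-0.051,0.0145,0.006],[0,0,0.129],0],[[-0.0505,0.016,0.006],[0,0,0.129],0],[[-0.0495,0.0175,0.006],[0,0,0.129],0],[[-0.0485,0.019,0.006],[0,0,0.129],0]]'

```text
time: 2.15
tool_pos: [485.0, -215.5, 127.9]
tcp_rot: [-179.9, 0.2, 35.6]
ft_force: [0.1, -1.2, -0.3]
finger_gap: 85.5
```

Run:
```python
from h import *
plan(438,-289,60,23,4)
```

```text
from [ 485.  -215.5  127.9] [-179.9    0.2   35.6] to [ 438. -289.   60.] 23 dyaw -12.6
[[-0.0202, 0.0081, 0.017], [-0.001, 0.004, 0.055]]
[[-0.0198, 0.0092, 0.017], [0.0, -0.0, 0.055]]
[[-0.0192, 0.0103, 0.017], [0.0, -0.0, 0.055]]
[[-0.0186, 0.0113, 0.017], [0.0, -0.0, 0.055]]
```

Call:
play_rows --deltas '[[[-0.02,0.008,0.017],[0,0.002,0.055],0],[[-0.02,0.009,0.017],[0,0.002,0.055],0],[[-0.019,0.01,0.017],[0,0,0.055],0],[[-0.0185,0.0115,0.017],[0,0,0.055],0],[[0,0,0],[0,0,0],0]]'

```text
time: 2.78
tool_pos: [432.8, -293.4, 56.7]
tcp_rot: [-179.9, 0.1, 22.2]
ft_force: [0.4, 0.3, 0.0]
finger_gap: 85.6
```

Run:
```python
from h import *
plan(438,-289,30,23,2)
plan(438,-289,3,23,3,start=[438,-289,30,23])
cv2.imwrite("pics/a.png",np.hstack([crop("top",320,180,64,80,6),crop("side",180,180,120,120,4)]))
```

```text
from [ 432.8 -293.4   56.7] [-1.799e+02  1.000e-01  2.220e+01] to [ 438. -289.   30.] 23 dyaw 0.8
[[0.0033, -0.001, 0.0133], [-0.003, 0.001, -0.007]]
[[0.0032, -0.0011, 0.0133], [0.0, 0.0, -0.007]]
from [ 438. -289.   30.] [180   0  23] to [ 438. -289.    3.] 23 dyaw 0
[[0.0, 0.0, 0.009], [0.0, 0.0, 0.0]]
[[-0.0, -0.0, 0.009], [0.0, 0.0, 0.0]]
[[-0.0, -0.0, 0.009], [0.0, 0.0, 0.0]]
```

View pics/a.png

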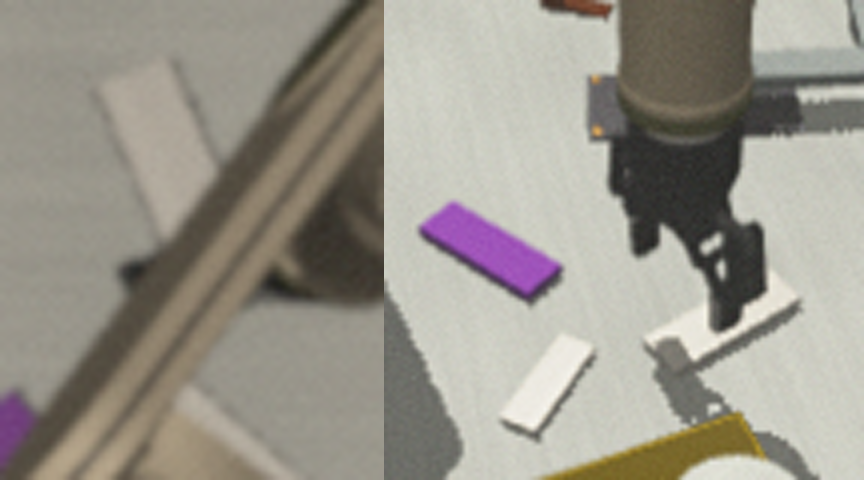

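The tool is over the large light strip, at about (760,310) in the side half, with its fingers either side. I'll go down, partly close and feel for the bench.

Call:
play_rows --deltas '[[[0.003,-0.001,0.013],[-0.002,0.001,-0.007],0.1],[[0.003,-0.001,0.013],[0,0,-0.007],0.3],[[0,0,0.012],[0,0,0],0.38],[[0,0,0.01],[0,0,0],0.38],[[0,0,0.005],[0,0,0],0.38],[[0,0,0.001],[0,0,0],0.38]]' --force 50

```text
time: 3.62
tool_pos: [441.8, -287.1, 1.6]
tcp_rot: [179.8, -0.1, 23.4]
ft_force: [-0.1, -0.1, -0.1]
finger_gap: 53.1
```

Call:
play_rows --deltas '[[[0,0,0.001],[0,0,0],0.38],[[0,0,0.001],[0,0,0],0.38]]'

```text
time: 3.88
tool_pos: [442.2, -287.6, 0.1]
tcp_rot: [179.8, -0.2, 23.4]
ft_force: [-0.0, -0.0, -0.3]
finger_gap: 53.2
```

Call:
play_rows --deltas '[[[0,0,0],[0,0,0],0.6],[[0,0,0],[0,0,0],0.8],[[0,0,0],[0,0,0],0.8],[[0,0,0],[0,0,0],0.8]]' --force 50

```text
time: 4.38
tool_pos: [442.5, -288.0, 0.8]
tcp_rot: [179.7, -0.2, 23.4]
ft_force: [0.1, -0.3, -1.3]
finger_gap: 38.3
```

Call:
play_rows --deltas '[[[0,0,-0.01],[0,0,0],0.8],[[0,0,-0.02],[0,0,0],0.8],[[0,0,-0.02],[0,0,0],0.8],[[0,0,-0.01],[0,0,0],0.8]]'

```text
time: 4.88
tool_pos: [441.4, -287.1, 62.8]
tcp_rot: [179.9, -0.1, 23.4]
ft_force: [0.4, 0.5, -1.4]
finger_gap: 38.6
```

Run:
```python
from h import *
plan(435,1.3,50,-10.3,8,arc=True)
```

```text
from [ 441.4 -287.1   62.8] [ 1.799e+02 -1.000e-01  2.340e+01] to [435.    1.3  50. ] -10.3 dyaw -33.7
[[0.024, -0.0313, 0.0016], [0.003, -0.002, 0.074]]
[[0.0186, -0.0339, 0.0016], [0.0, -0.0, 0.074]]
[[0.013, -0.0356, 0.0016], [0.0, -0.0, 0.074]]
[[0.0073, -0.0363, 0.0016], [-0.0, -0.0, 0.074]]
[[0.0016, -0.0362, 0.0016], [0.0, -0.0, 0.074]]
[[-0.0039, -0.0353, 0.0016], [0.0, -0.0, 0.074]]
[[-0.009, -0.0335, 0.0016], [0.0, -0.0, 0.074]]
[[-0.0137, -0.031, 0.0016], [0.0, -0.0, 0.074]]
```

Call:
play_rows --deltas '[[[0.024,-0.031,0.0015],[0.002,-0.002,0.074],0.8],[[0.0185,-0.034,0.0015],[0,0,0.074],0.8],[[0.013,-0.0355,0.0015],[0,0,0.074],0.8],[[0.0075,-0.0365,0.0015],[0,0,0.074],0.8],[[0.0015,-0.036,0.0015],[0,0,0.074],0.8],[[-0.004,-0.0355,0.0015],[0,0,0.074],0.8],[[-0.009,-0.0335,0.0015],[0,0,0.074],0.8],[[-0.0135,-0.031,0.0015],[0,0,0.074],0.8]]'

```text
time: 5.88
tool_pos: [439.9, 7.1, 53.3]
tcp_rot: [179.9, -0.4, -11.9]
ft_force: [-0.3, 0.6, -2.2]
finger_gap: 38.4
```

Call:
play_rows --deltas '[[[0,0,0],[0,0,0],0.8]]'

```text
time: 6.0
tool_pos: [439.0, 8.9, 53.0]
tcp_rot: [179.9, -0.3, -11.7]
ft_force: [-1.2, -0.6, -0.8]
finger_gap: 38.5
```

Run:
```python
from h import *
plan(435,1.3,20,-10.3,3)
cv2.imwrite("pics/b.png",np.vstack([crop("side",200,150,160,75,5),crop("top",200,130,160,75,5)[:225]]))
```

```text
from [439.    8.9  53. ] [179.9  -0.3 -11.7] to [435.    1.3  20. ] -10.3 dyaw 1.4
[[-0.0009, 0.0027, 0.011], [0.002, -0.006, -0.008]]
[[-0.0008, 0.0027, 0.011], [0.0, 0.0, -0.008]]
[[-0.0008, 0.0027, 0.011], [0.0, 0.0, -0.008]]
```

View pics/b.png

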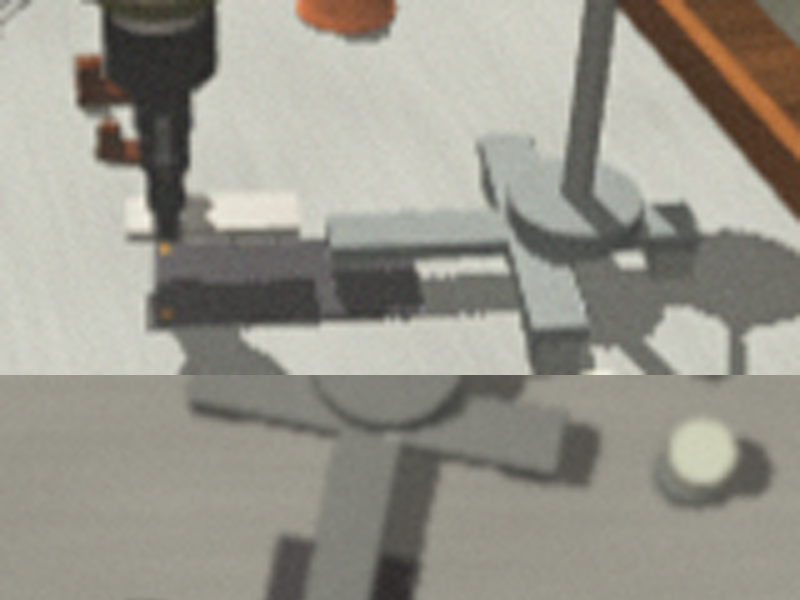

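In the side half the strip is held level at (125–300, 215) and points at the arm end (330,235). I'll lower it and feel for the plate.

Call:
play_rows --deltas '[[[-0.001,0.003,0.013],[0.001,0.003,-0.008],0.8],[[-0.001,0.003,0.013],[0.001,0.003,-0.008],0.8],[[-0.001,0.002,0.013],[0,0,-0.008],0.8],[[0,0,0.004],[0,0,0],0.8],[[0,0,0],[0,0,0],0.8]]'

```text
time: 6.72
tool_pos: [435.3, -3.4, 6.5]
tcp_rot: [179.9, -0.7, -10.4]
ft_force: [-0.1, 0.8, -0.5]
finger_gap: 38.5
```

Call:
play_rows --deltas '[[[0,0,0.001],[0,0,0],0.8],[[0,0,0.001],[0,0,0],0.8]]'

```text
time: 6.98
tool_pos: [435.7, -3.5, 5.5]
tcp_rot: [179.9, -0.7, -10.4]
ft_force: [-9.9, 1.2, 18.0]
finger_gap: 38.5
```

Call:
play_rows --deltas '[[[0,0,0.001],[0,0,0],0.8],[[0,0,0.001],[0,0,0],0.8]]'

```text
time: 7.22
tool_pos: [435.7, -3.5, 5.6]
tcp_rot: [179.9, -0.6, -10.4]
ft_force: [-7.6, 0.2, 11.0]
finger_gap: 38.7
```

```bash
python3 -c "
from h import *
st();plan(435,1.3,20,-10.3,2)"
```

```text
t 7.22 p [435.7  -3.5   5.6] rpy [179.9  -0.6 -10.4] F [-7.6  0.2 11. ] gap 38.7
from [435.7  -3.5   5.6] [179.9  -0.6 -10.4] to [435.    1.3  20. ] -10.3 dyaw 0.1
[[-0.0007, -0.0023, -0.0072], [0.002, -0.01, -0.001]]
[[-0.0008, -0.0023, -0.0072], [0.0, 0.0, -0.001]]
```

Call:
play_rows --deltas '[[[0,-0.0025,-0.002],[0.001,-0.006,0],0.8],[[0,-0.0025,-0.0005],[0,-0.003,0],0.8],[[0,0,0],[0,0,0],0.8]]'

```text
time: 7.6
tool_pos: [437.9, 1.9, 9.3]
tcp_rot: [180.0, -0.2, -10.3]
ft_force: [-0.7, -0.2, -1.9]
finger_gap: 38.5
```

```bash
python3 -c "
from h import *
st();plan(500,-10.6,8,-10.3,5)"
```

```text
t 7.6 p [437.9   1.9   9.3] rpy [180.   -0.2 -10.3] F [-0.7 -0.2 -1.9] gap 38.5
from [437.9   1.9   9.3] [180.   -0.2 -10.3] to [500.  -10.6   8. ] -10.3 dyaw 0.0
[[0.0127, 0.0002, 0.0003], [0.001, -0.004, -0.0]]
[[0.0127, 0.0002, 0.0003], [-0.0, 0.0, -0.0]]
[[0.0127, 0.0002, 0.0003], [0.0, 0.0, -0.0]]
[[0.0127, 0.0002, 0.0003], [-0.0, 0.0, -0.0]]
[[0.0127, 0.0002, 0.0003], [0.0, 0.0, -0.0]]
```

Call:
play_rows --deltas '[[[0,0,0.0015],[0,-0.002,0],0.8],[[0.013,0,0],[0,-0.002,0],0.8],[[0.013,0,0],[0,0,0],0.8],[[0.013,0,0],[0,0,0],0.8]]'

```text
time: 8.1
tool_pos: [476.7, -5.1, 6.9]
tcp_rot: [180.0, 0.1, -10.3]
ft_force: [-0.5, 0.7, -1.4]
finger_gap: 38.3
```

Call:
play_rows --deltas '[[[0.012,0,0],[0,0,0],0.8],[[0,0,0],[0,0,0],0.8]]'

```text
time: 8.35
tool_pos: [490.4, -7.7, 6.8]
tcp_rot: [180.0, 0.1, -10.3]
ft_force: [0.4, 0.6, -1.0]
finger_gap: 38.3
```

```bash
python3 -c "
from h import *
st();plan(500,-10.6,7,-10.3,2)"
```

```text
t 8.35 p [490.4  -7.7   6.8] rpy [ 1.80e+02  1.00e-01 -1.03e+01] F [ 0.4  0.6 -1. ] gap 38.3
from [490.4  -7.7   6.8] [ 1.80e+02  1.00e-01 -1.03e+01] to [500.  -10.6   7. ] -10.3 dyaw 0.0
[[0.005, 0.0006, -0.0001], [0.001, 0.001, -0.0]]
[[0.005, 0.0006, -0.0001], [-0.0, 0.0, -0.0]]
```

Call:
play_rows --deltas '[[[0.005,0.0005,0],[0,0,0],0.8],[[0.004,0.0005,0],[0,0,0],0.8],[[0,0,0.0005],[0,0,0],0.8],[[0,0,0.0005],[0,0,0],0.8]]'

```text
time: 8.85
tool_pos: [499.0, -10.4, 5.7]
tcp_rot: [180.0, 0.1, -10.3]
ft_force: [-3.4, -0.4, 5.5]
finger_gap: 38.4
```

Call:
play_rows --deltas '[[[0,0,0],[0,0,0],0.7],[[0,0,0],[0,0,0],0.5],[[0,0,0],[0,0,0],0.35],[[0,0,0],[0,0,0],0.35]]'

```text
time: 9.35
tool_pos: [498.9, -10.3, 5.9]
tcp_rot: [180.0, 0.1, -10.3]
ft_force: [0.2, -0.5, 0.4]
finger_gap: 55.2
```

Call:
play_rows --deltas '[[[0,0,-0.01],[0,0,0],0.35],[[0,0,-0.04],[0,0,0],0.35],[[-0.02,0,-0.05],[0,0,0],0.35],[[-0.02,0,-0.02],[0,0,0],0.35],[[0,0,0],[0,0,0],0.35]]'

```text
time: 9.98
tool_pos: [459.3, -3.0, 132.2]
tcp_rot: [180.0, 0.0, -10.3]
ft_force: [1.1, -0.0, -0.3]
finger_gap: 55.6
```

Run:
```python
from h import *
plan(426,266,100,173,12,arc=True)
cv2.imwrite("pics/c.png",crop("side",220,160,130,75,6))
```

```text
from [459.3  -3.  132.2] [180.    0.  -10.3] to [426. 266. 100.] 173 dyaw -176.7
[[-0.0007, -0.022, 0.0027], [0.001, 0.0, 0.257]]
[[-0.0074, -0.0209, 0.0027], [-0.0, -0.0, 0.257]]
[[-0.0134, -0.0178, 0.0027], [0.0, -0.0, 0.257]]
[[-0.0183, -0.0131, 0.0027], [0.0, -0.0, 0.257]]
[[-0.0215, -0.007, 0.0027], [0.0, -0.0, 0.257]]
[[-0.0228, -0.0002, 0.0027], [0.0, -0.0, 0.257]]
[[-0.022, 0.0067, 0.0027], [0.0, -0.0, 0.257]]
[[-0.0191, 0.0131, 0.0027], [0.0, -0.0, 0.257]]
[[-0.0144, 0.0183, 0.0027], [0.0, -0.0, 0.257]]
[[-0.0083, 0.022, 0.0027], [-0.0, -0.0, 0.257]]
[[-0.0013, 0.0236, 0.0027], [-0.0, -0.0, 0.257]]
[[0.0059, 0.0231, 0.0027], [0.0, -0.0, 0.257]]
```

View pics/c.png

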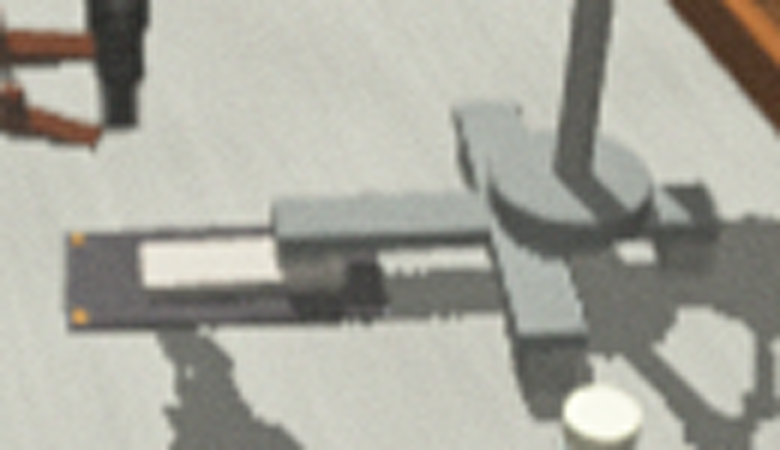

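The strip lies on the plate with its far part under the arm, visible part at (140–280, 263). Next I'll check its pose in numbers and plan the move to the wedge. Yaw −7 needs no half turn.

Run:
```python
from h import *
A=unproj("side",[[142/6-.4+220,242/6-.4+160],[147/6-.4+220,288/6-.4+160]],15.3)
B=unproj("side",[[273/6-.4+220,203/6-.4+160],[278/6-.4+220,240/6-.4+160]],46)
print(A.round(1),A.mean(0),B.round(1),B.mean(0))
plan(427,266.5,80,-7,6,arc=True)
```

```text
[[477.2  16.3  15.3]
 [469.5 -27.2  15.3]] [473.36457407  -5.47574994  15.3       ] [[552.6  -5.7  46. ]
 [545.1 -40.9  46. ]] [548.83240228 -23.27773585  46.        ]
from [459.5  -3.1 131.4] [ 1.80e+02  1.00e-01 -1.03e+01] to [427.  266.5  80. ] -7 dyaw 3.3
[[-0.0024, -0.0441, 0.0085], [0.001, 0.001, -0.01]]
[[-0.0063, -0.0444, 0.0086], [0.0, 0.0, -0.01]]
[[-0.0103, -0.0443, 0.0086], [0.0, 0.0, -0.01]]
[[-0.0143, -0.0439, 0.0086], [-0.0, 0.0, -0.01]]
[[-0.0184, -0.0431, 0.0086], [0.0, 0.0, -0.01]]
[[-0.0223, -0.042, 0.0086], [-0.0, 0.0, -0.01]]
```

Call:
play_rows --deltas '[[[-0.0025,-0.044,0.0085],[0,0,-0.01],0.35],[[-0.0065,-0.0445,0.0085],[0,0,-0.01],0.35],[[-0.0105,-0.0445,0.0085],[0,0,-0.01],0.4],[[-0.0145,-0.044,0.0085],[0,0,-0.01],0.45],[[-0.0185,-0.043,0.0085],[0,0,-0.01],0.45],[[-0.0225,-0.042,0.0085],[0,0,-0.01],0.45],[[0,0,0],[0,0,0],0.45]]'

```text
time: 10.9
tool_pos: [425.7, 273.0, 70.0]
tcp_rot: [179.7, 0.4, -7.0]
ft_force: [0.5, -0.1, -0.6]
finger_gap: 46.9
```

Run:
```python
from h import *
st();plan(427,266.5,50,-7,2)
cv2.imwrite("pics/d.png",crop("side",190,135,90,75,8))
```

```text
t 10.9 p [425.7 273.   70. ] rpy [179.7   0.4  -7. ] F [ 0.5 -0.1 -0.6] gap 46.9
from [425.7 273.   70. ] [179.7   0.4  -7. ] to [427.  266.5  50. ] -7 dyaw 0.0
[[0.0011, 0.0031, 0.01], [0.005, 0.007, -0.0]]
[[0.001, 0.0031, 0.01], [-0.0, 0.0, -0.0]]
```

View pics/d.png

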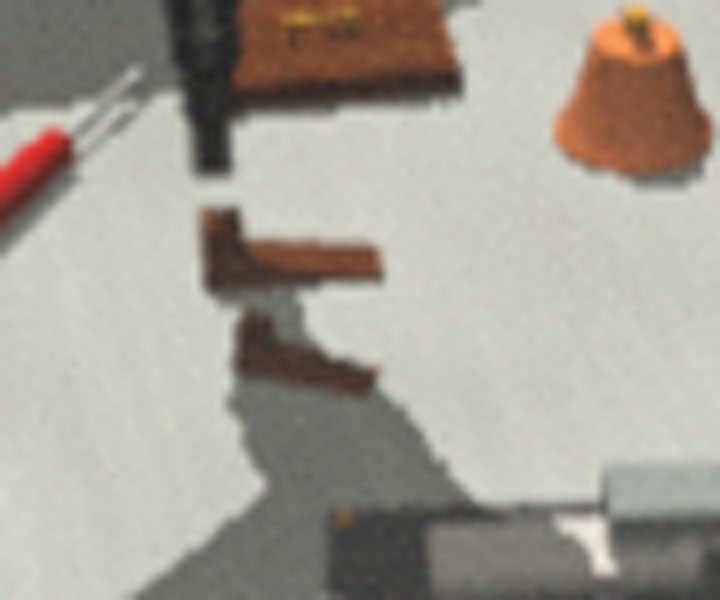

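The larger wedge's lug is at (220,235) with the finger above it at (212,170), and the neighbours are clear. I'll descend.

Call:
play_rows --deltas '[[[0.001,0.003,0.01],[0.005,0.007,0],0.45],[[0.001,0.003,0.01],[0,0,0],0.5],[[0,0.001,0.015],[0,0,0],0.55],[[0,0,0.015],[0,0,0],0.6],[[0,0,0.005],[0,0,0],0.6]]'

```text
time: 11.58
tool_pos: [428.9, 260.9, 10.9]
tcp_rot: [180.0, -0.0, -7.4]
ft_force: [-17.7, 0.3, 38.8]
finger_gap: 34.2
```

Run:
```python
from h import *
st();plan(427,266.5,14.5,-7,1)
```

```text
t 11.57 p [428.9 260.9  10.9] rpy [180.   -0.   -7.4] F [-17.7   0.3  38.8] gap 34.2
from [428.9 260.9  10.9] [180.   -0.   -7.4] to [427.  266.5  14.5] -7 dyaw 0.4
[[-0.0026, -0.0053, -0.0036], [0.001, -0.0, -0.007]]
```

Call:
play_rows --deltas '[[[0,0,-0.006],[0,0,0],0.6],[[0,0,0],[0,0,0],0.6]]'

```text
time: 11.82
tool_pos: [429.0, 260.9, 16.6]
tcp_rot: [180.0, -0.0, -7.4]
ft_force: [0.1, -0.1, -0.2]
finger_gap: 34.3
```

Run:
```python
from h import *
st();plan(427,266.5,15,-7,2)
```

```text
t 11.82 p [429.  260.9  16.6] rpy [180.   -0.   -7.4] F [ 0.1 -0.1 -0.2] gap 34.3
from [429.  260.9  16.6] [180.   -0.   -7.4] to [427.  266.5  15. ] -7 dyaw 0.4
[[-0.0014, -0.0027, 0.0008], [0.001, -0.0, -0.003]]
[[-0.0013, -0.0027, 0.0008], [-0.0, 0.0, -0.003]]
```

Call:
play_rows --deltas '[[[-0.001,-0.0025,0],[0,0,-0.004],0.6],[[-0.001,-0.0025,0.001],[0,0,-0.003],0.6],[[0,0,0],[0,0,0],0.8],[[0,0,0],[0,0,0],0.95],[[0,0,0],[0,0,0],0.95],[[0,0,0],[0,0,0],0.95]]' --force 40

```text
time: 12.58
tool_pos: [427.6, 266.5, 15.4]
tcp_rot: [180.0, -0.0, -7.0]
ft_force: [0.6, 0.6, 0.6]
finger_gap: 17.2
```

Call:
play_rows --deltas '[[[0,0,-0.015],[0,0,0],0.95],[[0,0,-0.025],[0,0,0],0.95],[[0,0,-0.015],[0,0,0],0.95],[[0,0,0],[0,0,0],0.95]]'

```text
time: 13.08
tool_pos: [427.6, 266.5, 73.8]
tcp_rot: [180.0, -0.0, -7.0]
ft_force: [0.1, 0.4, 0.1]
finger_gap: 17.2
```

Run:
```python
from h import *
plan(448,-1.5,65,-10.3,7,arc=True)
```

```text
from [427.6 266.5  73.8] [180.  -0.  -7.] to [448.   -1.5  65. ] -10.3 dyaw -3.3
[[0.0175, 0.0369, 0.0013], [0.001, -0.001, 0.008]]
[[0.0144, 0.0375, 0.0013], [-0.0, -0.0, 0.008]]
[[0.0114, 0.0379, 0.0013], [-0.0, -0.0, 0.008]]
[[0.0084, 0.038, 0.0013], [-0.0, -0.0, 0.008]]
[[0.0054, 0.0379, 0.0013], [0.0, -0.0, 0.008]]
[[0.0025, 0.0376, 0.0013], [0.0, -0.0, 0.008]]
[[-0.0003, 0.0371, 0.0013], [-0.0, -0.0, 0.008]]
```

Call:
play_rows --deltas '[[[0.0175,0.037,0.001],[0,0,0.008],0.95],[[0.0145,0.0375,0.001],[0,0,0.008],0.95],[[0.0115,0.038,0.001],[0,0,0.008],0.95],[[0.0085,0.038,0.001],[0,0,0.008],0.95],[[0.0055,0.038,0.001],[0,0,0.008],0.95],[[0.0025,0.035,0.001],[0,0,0.008],0.95],[[0,0.03,0.001],[0,0,0.008],0.95],[[0,0,0],[0,0,0],0.95]]'

```text
time: 14.08
tool_pos: [448.5, 0.2, 62.5]
tcp_rot: [179.9, 0.2, -10.2]
ft_force: [-0.3, 0.7, -1.0]
finger_gap: 17.3
```

Run:
```python
from h import *
st();plan(448,-1.5,36,-10.3,4)
cv2.imwrite("pics/e.png",crop("side",220,160,130,75,6))
```

```text
t 14.07 p [4.485e+02 2.000e-01 6.250e+01] rpy [179.9   0.2 -10.2] F [-0.3  0.7 -1. ] gap 17.3
from [4.485e+02 2.000e-01 6.250e+01] [179.9   0.2 -10.2] to [448.   -1.5  36. ] -10.3 dyaw -0.1
[[-0.0, 0.0004, 0.0066], [0.001, 0.003, 0.001]]
[[-0.0, 0.0004, 0.0066], [0.0, -0.0, 0.001]]
[[-0.0, 0.0004, 0.0066], [-0.0, -0.0, 0.001]]
[[-0.0, 0.0004, 0.0066], [0.0, -0.0, 0.001]]
```

View pics/e.png

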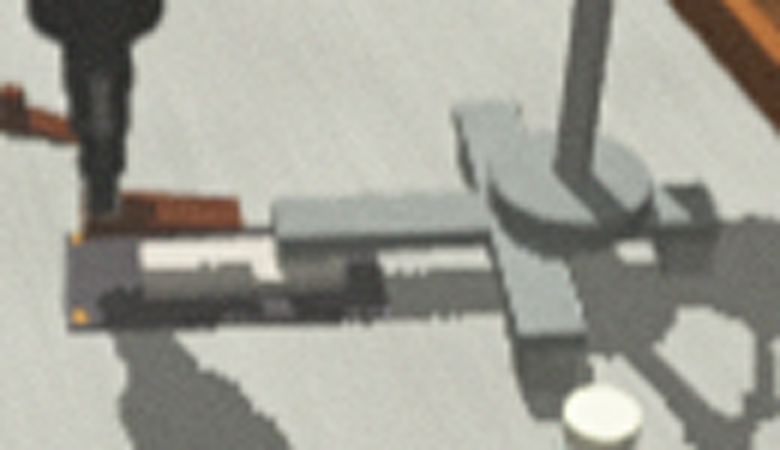

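The wedge is held level at (90–240, 210), thin end towards the foot and in line with it. I'll lower it onto the strip.

Call:
play_rows --deltas '[[[0,0.0005,0.008],[0,0.003,0],0.95],[[0,0.0005,0.008],[0,0,0],0.95],[[0,0.0005,0.007],[0,0,0],0.95],[[0,0,0.001],[0,0,0],0.95],[[0,0,0],[0,0,0],0.95]]'

```text
time: 14.75
tool_pos: [447.7, 2.3, 35.6]
tcp_rot: [180.0, 0.1, -9.9]
ft_force: [0.3, 0.1, 0.8]
finger_gap: 17.4
```

Call:
play_rows --deltas '[[[0,0,0.001],[0,0,0],0.95],[[0,0,0.0005],[0,0,0],0.95]]'

```text
time: 15.0
tool_pos: [448.2, 2.3, 34.5]
tcp_rot: [180.0, 0.1, -9.9]
ft_force: [-0.0, 0.4, -0.3]
finger_gap: 16.8
```

Call:
play_rows --deltas '[[[0,0,0.001],[0,0,0],0.95],[[0,0,0.0005],[0,0,0],0.95]]'

```text
time: 15.25
tool_pos: [448.5, 2.2, 33.2]
tcp_rot: [180.0, 0.0, -9.9]
ft_force: [-0.3, -0.8, -0.0]
finger_gap: 16.9
```

Call:
play_rows --deltas '[[[0,0.002,0.0005],[0,0,0.003],0.95],[[0,0.001,0.0005],[0,0,0.003],0.95],[[0,0,0],[0,0,0],0.95]]'

```text
time: 15.62
tool_pos: [447.9, -1.0, 32.2]
tcp_rot: [180.0, 0.0, -10.3]
ft_force: [0.0, 0.8, 0.1]
finger_gap: 17.1
```

Call:
play_rows --deltas '[[[0,0,0.0005],[0,0,0],0.95],[[0,0,0.0005],[0,0,0],0.95]]'

```text
time: 15.88
tool_pos: [448.0, -1.0, 31.2]
tcp_rot: [-180.0, 0.0, -10.3]
ft_force: [0.3, -0.0, -0.3]
finger_gap: 17.2
```

Call:
play_rows --deltas '[[[0,0,0.0005],[0,0,0],0.95],[[0,0,0.0005],[0,0,0],0.95]]'

```text
time: 16.12
tool_pos: [447.9, -1.0, 30.4]
tcp_rot: [-180.0, 0.0, -10.3]
ft_force: [-4.5, -0.2, 8.2]
finger_gap: 17.5
```

Call:
play_rows --deltas '[[[0,0,0.0003],[0,0,0],0.95],[[0,0,0.0003],[0,0,0],0.95]]'

```text
time: 16.38
tool_pos: [448.0, -1.0, 30.5]
tcp_rot: [180.0, 0.0, -10.3]
ft_force: [-3.4, -0.0, 5.0]
finger_gap: 16.8
```

Call:
play_rows --deltas '[[[0.003,0,-0.0003],[0,0,0],0.95],[[0.005,0,0],[0,0,0],0.95],[[0.005,0,0],[0,0,0],0.95],[[0.003,0,0],[0,0,0],0.95]]'

```text
time: 16.88
tool_pos: [464.8, -4.0, 30.5]
tcp_rot: [180.0, 0.0, -10.3]
ft_force: [-0.1, 0.2, -0.3]
finger_gap: 17.0
```

Call:
play_rows --deltas '[[[0.004,0,0],[0,0,0],0.95],[[0.004,0,0],[0,0,0],0.95],[[0,0,0],[0,0,0],0.95]]'

```text
time: 17.25
tool_pos: [473.5, -5.6, 30.5]
tcp_rot: [180.0, 0.0, -10.3]
ft_force: [0.7, -0.5, 1.2]
finger_gap: 17.2
```

```bash
python3 -c "
from h import *
st();plan(483,-7.5,30.6,-10.3,3)"
```

```text
t 17.25 p [473.5  -5.6  30.5] rpy [180.    0.  -10.3] F [ 0.7 -0.5  1.2] gap 17.2
from [473.5  -5.6  30.5] [180.    0.  -10.3] to [483.   -7.5  30.6] -10.3 dyaw -0.0
[[0.0032, 0.0001, -0.0], [0.0, 0.0, 0.0]]
[[0.0032, 0.0001, -0.0], [0.0, -0.0, 0.0]]
[[0.0032, 0.0001, -0.0], [0.0, -0.0, 0.0]]
```

Call:
play_rows --deltas '[[[0.002,0,0],[0,0,0],0.95],[[0.002,0,0],[0,0,0],0.95],[[0,0,0],[0,0,0],0.95]]'

```text
time: 17.62
tool_pos: [477.6, -6.3, 30.5]
tcp_rot: [180.0, 0.0, -10.3]
ft_force: [0.5, 0.5, 0.6]
finger_gap: 17.0
```

Call:
play_rows --deltas '[[[0.002,0,0],[0,0,0],0.95],[[0.001,0,0],[0,0,0],0.95],[[0,0,0],[0,0,0],0.95]]'

```text
time: 18.0
tool_pos: [480.6, -6.8, 30.5]
tcp_rot: [180.0, 0.0, -10.3]
ft_force: [-0.9, 0.7, 1.3]
finger_gap: 17.2
```

Call:
play_rows --deltas '[[[0.001,0,0],[0,0,0],0.95],[[0.001,0,0],[0,0,0],0.95],[[0,0,0],[0,0,0],0.95]]'

```text
time: 18.38
tool_pos: [482.7, -7.2, 30.5]
tcp_rot: [180.0, 0.0, -10.3]
ft_force: [0.2, 0.5, 1.3]
finger_gap: 16.9
```

Call:
play_rows --deltas '[[[0.001,0,0],[0,0,0],0.95],[[0.001,0,0],[0,0,0],0.95],[[0,0,0],[0,0,0],0.95]]'

```text
time: 18.75
tool_pos: [484.8, -7.6, 30.5]
tcp_rot: [180.0, 0.0, -10.3]
ft_force: [-0.4, -0.8, 0.6]
finger_gap: 16.9
```

Past 38 mm of travel I'll take 0.7 mm steps.

Call:
play_rows --deltas '[[[0.0007,0,0],[0,0,0],0.95],[[0.0007,0,0],[0,0,0],0.95],[[0,0,0],[0,0,0],0.95]]'

```text
time: 19.12
tool_pos: [486.1, -7.8, 30.5]
tcp_rot: [180.0, 0.0, -10.3]
ft_force: [-2.0, 0.3, 1.3]
finger_gap: 16.9
```

Call:
play_rows --deltas '[[[0.0007,0,0],[0,0,0],0.95],[[0.0007,0,0],[0,0,0],0.95]]'

```text
time: 19.38
tool_pos: [486.5, -7.9, 30.5]
tcp_rot: [180.0, 0.2, -10.3]
ft_force: [-7.9, 1.1, 8.9]
finger_gap: 16.8
```

Call:
play_rows --deltas '[[[0.0007,0,0],[0,0,0],0.95],[[0.0007,0,0],[0,0,0],0.95]]'

```text
time: 19.62
tool_pos: [486.5, -7.9, 30.5]
tcp_rot: [180.0, 0.4, -10.3]
ft_force: [-6.5, 1.1, 6.8]
finger_gap: 16.9
```

It met the foot at 6.5–8 N, which is snug. I'll release it.

Call:
play_rows --deltas '[[[0.0006,0,0],[0,0,0],0.95]]'

```text
time: 19.75
tool_pos: [486.5, -7.9, 30.5]
tcp_rot: [180.0, 0.4, -10.3]
ft_force: [-6.6, 1.0, 7.0]
finger_gap: 17.3
```

Call:
play_rows --deltas '[[[0,0,0],[0,0,0],0.8],[[0,0,0],[0,0,0],0.65],[[0,0,0],[0,0,0],0.55]]'

```text
time: 20.12
tool_pos: [487.0, -8.0, 30.6]
tcp_rot: [180.0, 0.4, -10.3]
ft_force: [-1.1, 1.0, -0.1]
finger_gap: 38.7
```

Run:
```python
from h import *
st()
cv2.imwrite("pics/f.png",crop("side",230,170,80,50,9))
```

```text
t 20.12 p [487.   -8.   30.6] rpy [180.    0.4 -10.3] F [-1.1  1.  -0.1] gap 38.7
```

View pics/f.png

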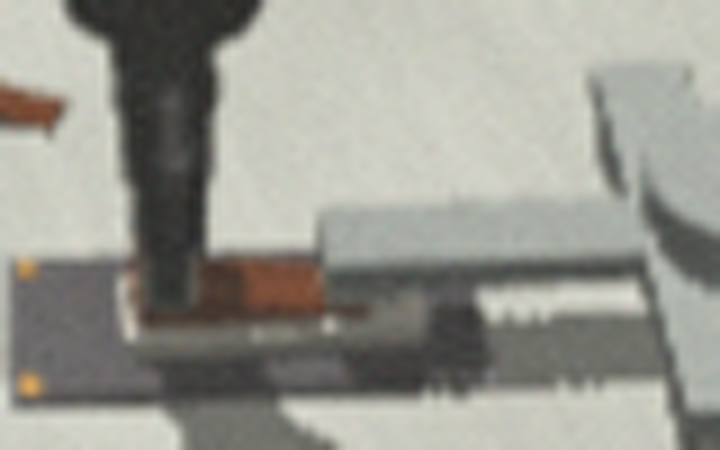

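The wedge sits flat on the strip with its thin end under the arm. Part of the reading came from the tool pressing down, so I'll push once more from behind with shut fingers to make sure the shim is seated.

Call:
play_rows --deltas '[[[0,0,-0.012],[0,-0.005,0],0.5],[[0,0,-0.025],[0,0,0],0.5],[[-0.015,0,-0.012],[0,0,0],0.8],[[-0.02,0,0],[0,0,0],1],[[0,0,0],[0,0,0],1],[[0,0,0],[0,0,0],1]]'

```text
time: 20.92
tool_pos: [454.8, -2.1, 85.9]
tcp_rot: [180.0, 0.5, -10.3]
ft_force: [-0.0, -0.3, -0.0]
finger_gap: -0.0
```

```bash
python3 -c "
from h import *
st();plan(454,-2.3,21,-10.3,4)"
```

```text
t 20.93 p [454.8  -2.1  85.9] rpy [180.    0.5 -10.3] F [-0.  -0.3 -0. ] gap -0.0
from [454.8  -2.1  85.9] [180.    0.5 -10.3] to [454.   -2.3  21. ] -10.3 dyaw -0.0
[[-0.0001, 0.0001, 0.0162], [0.0, 0.008, 0.0]]
[[-0.0002, 0.0001, 0.0162], [0.0, -0.0, 0.0]]
[[-0.0002, 0.0001, 0.0162], [-0.0, -0.0, 0.0]]
[[-0.0002, 0.0001, 0.0162], [0.0, -0.0, 0.0]]
```

Call:
play_rows --deltas '[[[0,0,0.016],[0,0.008,0],1],[[0,0,0.016],[0,0,0],1],[[0,0,0.016],[0,0,0],1],[[0,0,0.012],[0,0,0],1],[[0,0,0],[0,0,0],1]]'

```text
time: 21.55
tool_pos: [456.3, -2.5, 23.0]
tcp_rot: [180.0, 0.0, -10.3]
ft_force: [-0.6, -0.1, -0.3]
finger_gap: -0.2
```

Call:
play_rows --deltas '[[[0.002,0,0],[0,0,0],1],[[0.002,0,0],[0,0,0],1],[[0,0,0],[0,0,0],1]]'

```text
time: 21.92
tool_pos: [461.6, -3.4, 24.1]
tcp_rot: [180.0, -0.1, -10.3]
ft_force: [-0.3, 0.6, -0.1]
finger_gap: 0.1
```

Call:
play_rows --deltas '[[[0.0007,0,0.001],[0,0,0],1],[[0.0005,0,0],[0,0,0],1]]'

```text
time: 22.18
tool_pos: [463.3, -3.7, 23.6]
tcp_rot: [-180.0, -0.2, -10.3]
ft_force: [-0.8, -0.2, 0.1]
finger_gap: 0.2
```

Call:
play_rows --deltas '[[[0.0005,0,0],[0,0,0],1],[[0.0005,0,0],[0,0,0],1]]'

```text
time: 22.42
tool_pos: [464.3, -3.9, 23.7]
tcp_rot: [-180.0, -0.2, -10.3]
ft_force: [-2.5, 0.3, 0.4]
finger_gap: 0.4
```

Call:
play_rows --deltas '[[[0.0005,0,0],[0,0,0],1],[[0.0005,0,0],[0,0,0],1]]'

```text
time: 22.68
tool_pos: [464.4, -3.9, 23.4]
tcp_rot: [180.0, -0.0, -10.3]
ft_force: [-3.7, 0.8, 3.1]
finger_gap: -0.0
```

Call:
play_rows --deltas '[[[0.0008,0,0],[0,0,0],1],[[0.0008,0,0],[0,0,0],1]]'

```text
time: 22.92
tool_pos: [464.5, -3.9, 23.1]
tcp_rot: [180.0, 0.2, -10.3]
ft_force: [-6.4, 1.2, 6.1]
finger_gap: 0.1
```

Call:
play_rows --deltas '[[[0.0009,0,-0.0005],[0,0,0],1],[[0.0009,0,-0.0003],[0,0,0],1]]'

```text
time: 23.18
tool_pos: [464.6, -3.9, 23.1]
tcp_rot: [180.0, 0.4, -10.3]
ft_force: [-5.6, 0.7, 4.4]
finger_gap: -0.3
```

The push reached 5.7–6.5 N and the shim stayed put. I'll back off and go above the press point.

Call:
play_rows --deltas '[[[-0.006,0,0],[0,-0.004,0],1],[[-0.004,0,-0.01],[0,-0.002,0],1],[[0,0,-0.03],[0,0,0],1],[[0,0,-0.03],[0,0,0],1],[[0,0,0],[0,0,0],1]]'

```text
time: 23.8
tool_pos: [456.4, -2.4, 97.5]
tcp_rot: [180.0, 0.5, -10.3]
ft_force: [0.1, -0.7, -0.6]
finger_gap: -0.1
```

Run:
```python
from h import *
st();plan(563,-22.5,62,-10.3,5)
im=eyes.snapshot("side"); cv2.imwrite("pics/g.png",crop("side",230,170,80,50,9))
```

```text
t 23.8 p [456.4  -2.4  97.5] rpy [180.    0.5 -10.3] F [ 0.1 -0.7 -0.6] gap -0.1
from [456.4  -2.4  97.5] [180.    0.5 -10.3] to [563.  -22.5  62. ] -10.3 dyaw -0.0
[[0.0217, 0.0002, 0.0069], [0.0, 0.008, 0.0]]
[[0.0217, 0.0002, 0.0071], [-0.0, -0.0, 0.0]]
[[0.0217, 0.0002, 0.0071], [0.0, -0.0, 0.0]]
[[0.0217, 0.0002, 0.0071], [-0.0, -0.0, 0.0]]
[[0.0217, 0.0002, 0.0071], [0.0, -0.0, 0.0]]
```

View pics/g.png

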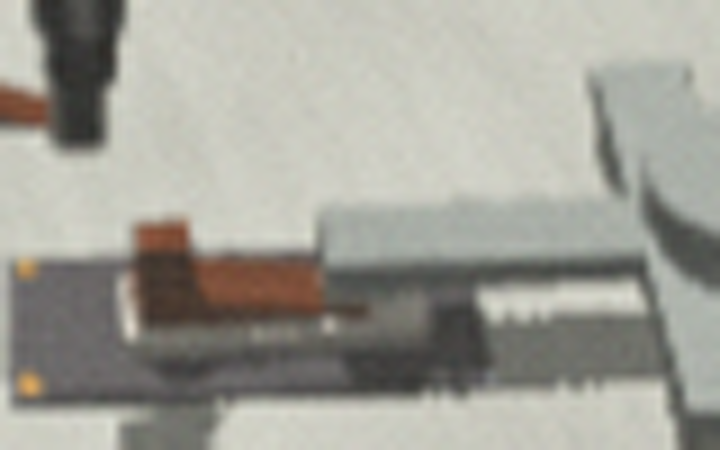

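The shim lies flat on the strip, lug at (160,260) and thin end under the arm at (365,312). Nothing shifted, so now the press.

Call:
play_rows --deltas '[[[0.021,0,0.007],[0,0.008,0],1],[[0.021,0,0.007],[0,0,0],1],[[0.021,0,0.007],[0,0,0],1],[[0.021,0,0.007],[0,0,0],1],[[0.019,0,0.005],[0,0,0],1],[[0,0,0],[0,0,0],1]]'

```text
time: 24.65
tool_pos: [552.5, -20.3, 51.5]
tcp_rot: [179.9, 0.9, -10.3]
ft_force: [0.2, -0.0, -0.1]
finger_gap: -0.1
```

Run:
```python
from h import *
st();plan(563,-22.5,48.5,-10.3,3)
```

```text
t 24.65 p [552.5 -20.3  51.5] rpy [179.9   0.9 -10.3] F [ 0.2 -0.  -0.1] gap -0.1
from [552.5 -20.3  51.5] [179.9   0.9 -10.3] to [563.  -22.5  48.5] -10.3 dyaw -0.0
[[0.0036, 0.0001, 0.0009], [0.001, 0.016, 0.0]]
[[0.0036, 0.0001, 0.001], [0.0, -0.0, 0.0]]
[[0.0036, 0.0001, 0.001], [0.0, -0.0, 0.0]]
```

Call:
play_rows --deltas '[[[0.004,0,0],[0,0.014,0],1],[[0.004,0,0],[0,0,0],1],[[0.003,0,0],[0,0,0],1],[[0,0,0],[0,0,0],1]]'

```text
time: 25.15
tool_pos: [561.7, -21.9, 50.5]
tcp_rot: [179.9, 0.2, -10.3]
ft_force: [-0.0, 0.0, 0.1]
finger_gap: -0.1
```

Call:
play_rows --deltas '[[[0,0,0.001],[0,0,0],1],[[0,0,0.001],[0,0,0],1]]'

```text
time: 25.4
tool_pos: [561.8, -21.9, 48.9]
tcp_rot: [179.9, 0.1, -10.3]
ft_force: [-0.1, 0.2, -0.6]
finger_gap: 0.1
```

Call:
play_rows --deltas '[[[0,0,0.0007],[0,0,0],1],[[0,0,0.0005],[0,0,0],1]]'

```text
time: 25.65
tool_pos: [561.7, -21.9, 47.5]
tcp_rot: [179.9, 0.1, -10.3]
ft_force: [0.3, 0.0, -0.3]
finger_gap: -0.0
```

Call:
play_rows --deltas '[[[0,0,0.0005],[0,0,0],1],[[0,0,0.0005],[0,0,0],1]]'

```text
time: 25.9
tool_pos: [561.7, -21.9, 46.4]
tcp_rot: [179.9, 0.2, -10.3]
ft_force: [-0.5, -0.2, -0.1]
finger_gap: 0.1
```

Call:
play_rows --deltas '[[[0,0,0.0004],[0,0,0],1],[[0,0,0.0004],[0,0,0],1]]'

```text
time: 26.15
tool_pos: [561.7, -21.9, 46.0]
tcp_rot: [179.9, 0.2, -10.3]
ft_force: [-3.9, 0.3, 6.6]
finger_gap: 0.1
```

Call:
play_rows --deltas '[[[-0.0002,0,0.0006],[0,0,0],1],[[-0.0002,0,0.0006],[0,0,0],1],[[-0.0002,0,0.0006],[0,0,0],1]]'

```text
time: 26.52
tool_pos: [561.7, -21.9, 46.1]
tcp_rot: [179.9, 0.1, -10.3]
ft_force: [-2.4, 1.4, 6.0]
finger_gap: 0.1
```

Call:
play_rows --deltas '[[[-0.0002,0,0.0006],[0,0,0],1],[[-0.0002,0,0.0006],[0,0,0],1]]'

```text
time: 26.78
tool_pos: [561.6, -21.9, 46.0]
tcp_rot: [179.9, 0.1, -10.3]
ft_force: [-3.0, 0.7, 5.7]
finger_gap: 0.2
```

Holding at about 6 N gave no sink. I'll press somewhat harder for a fair test.

Call:
play_rows --deltas '[[[0,0,0.001],[0,0,0],1],[[0,0,0.001],[0,0,0],1],[[0,0,0.001],[0,0,0],1]]'

```text
time: 27.15
tool_pos: [561.7, -21.9, 46.0]
tcp_rot: [179.9, 0.1, -10.3]
ft_force: [-5.1, 0.6, 10.7]
finger_gap: -0.4
```

At 10.7 N the arm held at 46.0 mm, so it no longer rocks. I'll lift off.

Call:
play_rows --deltas '[[[0,0,-0.003],[0,0,0],1],[[0,0,-0.02],[0,0,0],1],[[0,0,-0.04],[0,0,0],1],[[-0.04,0,-0.02],[0,0,0],1],[[-0.05,0,0],[0,0,0],1],[[-0.04,0,0],[0,0,0],1],[[0,0,0],[0,0,0],1],[[0,0,0],[0,0,0],1]]'

```text
time: 28.15
tool_pos: [434.2, 1.5, 140.2]
tcp_rot: [180.0, -0.5, -10.3]
ft_force: [-0.1, -0.0, 0.3]
finger_gap: -0.2
```

Run:
```python
from h import *
st(); cv2.imwrite("pics/i.png",crop("side",230,170,80,50,9))
```

```text
t 28.15 p [434.2   1.5 140.2] rpy [180.   -0.5 -10.3] F [-0.1 -0.   0.3] gap -0.2
```

View pics/i.png

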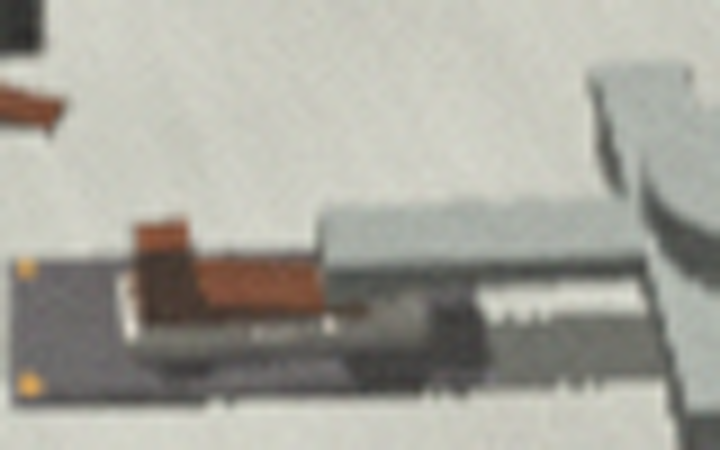

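Nothing moved visibly. The press could still have eased the shim's preload, so I'll feel it once more from behind with the same ~6 N.

```bash
python3 -c "
from h import *
plan(456,-2.4,24,-10.3,5)"
```

```text
from [434.2   1.5 140. ] [180.   -0.5 -10.3] to [456.   -2.4  24. ] -10.3 dyaw -0.0
[[0.0042, -0.0, 0.0232], [0.001, -0.009, 0.0]]
[[0.0044, -0.0, 0.0232], [0.0, -0.0, 0.0]]
[[0.0044, -0.0, 0.0232], [-0.0, -0.0, 0.0]]
[[0.0044, -0.0, 0.0232], [-0.0, -0.0, 0.0]]
[[0.0044, -0.0, 0.0232], [0.0, -0.0, 0.0]]
```

Call:
play_rows --deltas '[[[0.004,0,0.023],[0,-0.009,0],1],[[0.004,0,0.023],[0,0,0],1],[[0.004,0,0.023],[0,0,0],1],[[0.004,0,0.023],[0,0,0],1],[[0.001,0,0.014],[0,0,0],1],[[0,0,0],[0,0,0],1]]'

```text
time: 28.95
tool_pos: [458.2, -3.1, 33.5]
tcp_rot: [180.0, -0.2, -10.3]
ft_force: [0.1, 0.4, -0.7]
finger_gap: 0.4
```

```bash
python3 -c "
from h import *
plan(462,-3.5,23.5,-10.3,3)"
```

```text
from [458.2  -3.1  33.5] [180.   -0.2 -10.3] to [462.   -3.5  23.5] -10.3 dyaw 0.0
[[0.0013, -0.0001, 0.0033], [0.0, -0.003, -0.0]]
[[0.0013, -0.0001, 0.0033], [-0.0, 0.0, -0.0]]
[[0.0013, -0.0001, 0.0033], [0.0, 0.0, -0.0]]
```

Call:
play_rows --deltas '[[[0,0,0.005],[0,-0.003,0],1],[[0.001,0,0.004],[0,0,0],1],[[0.001,0,0],[0,0,0],1],[[0,0,0],[0,0,0],1]]'

```text
time: 29.45
tool_pos: [462.4, -3.8, 26.4]
tcp_rot: [180.0, -0.2, -10.3]
ft_force: [0.4, 0.5, 0.1]
finger_gap: 0.2
```

Call:
play_rows --deltas '[[[0.0006,0,0],[0,0,0],1],[[0.0006,0,0],[0,0,0],1]]'

```text
time: 29.7
tool_pos: [464.0, -4.0, 26.9]
tcp_rot: [180.0, -0.3, -10.3]
ft_force: [-0.8, 0.8, 0.3]
finger_gap: -0.2
```

Call:
play_rows --deltas '[[[0.0006,0,0],[0,0,0],1],[[0.0006,0,0],[0,0,0],1]]'

```text
time: 29.95
tool_pos: [465.3, -4.2, 27.0]
tcp_rot: [180.0, -0.3, -10.3]
ft_force: [0.5, 0.1, 0.6]
finger_gap: 0.1
```

Call:
play_rows --deltas '[[[0.0006,0,0],[0,0,0],1],[[0.0006,0,0],[0,0,0],1]]'

```text
time: 30.2
tool_pos: [465.4, -4.2, 26.7]
tcp_rot: [180.0, -0.1, -10.3]
ft_force: [-4.4, 1.0, 4.3]
finger_gap: 0.0
```

Call:
play_rows --deltas '[[[0.0006,0,0],[0,0,0],1]]'

```text
time: 30.32
tool_pos: [465.4, -4.2, 26.6]
tcp_rot: [180.0, -0.1, -10.3]
ft_force: [-4.8, 1.3, 4.5]
finger_gap: 0.3
```

Call:
play_rows --deltas '[[[0.0009,0,0],[0,0,0],1],[[0.0009,0,0],[0,0,0],1]]'

```text
time: 30.58
tool_pos: [465.4, -4.2, 26.1]
tcp_rot: [180.0, 0.2, -10.3]
ft_force: [-7.0, 1.5, 5.1]
finger_gap: -0.1
```

Call:
play_rows --deltas '[[[-0.004,0,0],[0,0,0],1],[[-0.01,0,-0.005],[0,0,0],1],[[-0.01,0,-0.04],[0,0,0],1],[[0,0,-0.05],[0,0,0],1],[[0,0,0],[0,0,0],1],[[0,0,0],[0,0,0],1]]'

```text
time: 31.32
tool_pos: [439.8, 0.4, 123.9]
tcp_rot: [180.0, 0.0, -10.3]
ft_force: [0.0, -0.5, -0.2]
finger_gap: -0.0
```

```bash
python3 -c "
from h import *
st(); print(r.hand_in())"
```

```text
t 31.32 p [4.398e+02 4.000e-01 1.239e+02] rpy [180.    0.  -10.3] F [ 0.  -0.5 -0.2] gap -0.0
the job is handed in; nothing more can be done
None
```

I shimmed the stand's front foot, pressed it and found it no longer rocks, and handed the job in at 31.3 s. Both shims are in place and the arm is clear. No verdict was given, so the checks below are my own.

- **Strip:** I used the larger grey strip. It lies on the seat plate under the foot, with its centre about 31 mm in front of the foot's centre and about 1 mm sideways, measured from the side picture. By feel, the plate top is about 5 mm above the bench.
- **Shim:** I used the larger wedge, slid in thin end first until it stopped against the foot at 6.5–8 N. I pushed it again from behind after releasing it (6.5 N) and once more after the press (about 7 N). It did not move noticeably either time.
- **Press test:** I held about 6 N and then 10.7 N on top of the foot. The arm top stayed at 46.0 mm. The last picture, taken before the final push, shows the shim flat and nothing shifted.

**Less certain:**
- While lowering onto the wedge's lug, one finger pressed on the shim's block with about 39 N. I backed off and re-centred before gripping.
- The push readings included 4–9 N of upward force on the tool (the tool was also pressing the shim down), so the true wedging force is less exact than the numbers suggest.
- I could not measure the contact force left between the shim and the foot after letting go.

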